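# Fit the climbing spool and light it with the torch

### The job

Fit out the small animal tub: set the wooden climbing spool upright over the post in the shallow tub, fully down on the post's base, and let go of it. Then draw the torch out of its wooden stand, lift it clear and tip it about halfway between upright and level, so that its lens points down at the middle of the fitted spool from roughly 10 to 25 cm away, above the tub's rim. Finish while still holding the torch like that, still and touching nothing but the gripper, and leave the basket, the stand's other tools, the dish and the jar at the tub's far corners alone.

Things in the scene. Friction and masses are not known exactly. Their poses are not given: they have to be found in the camera images.
- spool: loose wooden spool, about 0.09 kg, standing upright on the counter beside the tub, on the opposite side from the stand: 70 mm tall, two round flanges 52 mm in diameter and 12 mm thick (bottom 0 to 12 mm, top 58 to 70 mm), waist 32 mm in diameter between them, straight bore 17 mm in diameter right through. Origin at the centre of its underside, z up along the bore
- spool_mid (a point): the middle of the spool, on its axis 35 mm above its underside: what the torch must point at
- post: fixed upright steel spindle in the tub, 12 mm in diameter with a tapered tip, on a round dark wooden base 56 mm in diameter and 12 mm high. Origin at the centre of the base's underside, on the tub's floor 4 mm above the counter, z up; the tip is 92 mm above the origin. It stands in one half of the tub and the basket in the other
- post_seat (a point): centre of the top face of the post's base, where the spool's underside rests when fully down; 16 mm above the counter
- torch: loose dark torch, 150 mm long, 0.16 kg, standing lens down in one hole of the stand. From the lens: head 34 mm in diameter to 30 mm, taper to 40 mm, round barrel 26 mm in diameter to 138 mm, tail cap 24 mm to 150 mm. Origin at the lens's centre, z from lens to tail (light shines along -z). In the stand its lens is 15 mm, its tail 165 mm above the counter. Centre of mass 70 mm from the lens
- rack: fixed wooden stand, a block 215 mm long (its x), 85 mm wide (its y) and 80 mm high, with three holes 40 mm in diameter and 65 mm deep at x = -70, 0 and +70 mm on its centre line. Origin at the centre of its underside, z up. The torch, brush and probe stand one in each hole, in any order, with 3 mm to spare all round
- brush: loose brush standing head down in the stand, head 34 mm in diameter, slim wooden handle 12 mm in diameter, 133 mm long; origin at the centre of its lower end. Leave it in the stand
- probe: loose climate probe standing in the stand, grey foot 34 mm in diameter, steel stem 16 mm with a white ball 24 mm in diameter on top, 120 mm long; origin at the centre of its lower end. Leave it in the stand
- tub: fixed shallow clear plastic tub with a white rim, 260 mm (x) by 320 mm (y), 50 mm high, walls and floor 4 mm thick; origin at the centre of its underside
- basket: fixed small round wicker basket with a cork hide in it, 116 mm in diameter, 45 mm high (the hide about the same), in the tub; origin at the centre of its underside
- dish2: loose terracotta dish, 84 mm in diameter, 26 mm high, at the tub's far right corner; origin at the centre of its underside
- jar: loose amber glass jar, 60 mm in diameter, 75 mm high, at the tub's far left corner; origin at the centre of its underside
Things that resemble listed ones, but are neither listed nor needed, are in the scene too. What is shaped like the post but red is not meant.

How it is judged:
By the outcome, as a careful person would: the job done as asked, in the order asked, and still so for the second after the job is handed in, while the arm keeps its last pose, push and grip.
It also fails if it takes over 54 s, if anything falls off the work surface, if the arm or the gripper's body presses on something with over 40 N, if the wrist force passes 120 N, or if a joint passes its speed limit or range.

### The arm

A 6-joint arm with a two-finger parallel gripper is mounted at the origin on the work surface. World frame = base frame: x ahead of the robot, y to its left, z up, the work surface at z = 0. Lengths are in m, angles in rad, forces in N, time in s.
With the tool pointing down it reaches from about 0.275 to 0.775 m from the base axis. Payload 14.6 kg.
Tool frame: the origin (TCP) lies between the finger pads; the fingertips stand 19 mm ahead of it and the grasp point (between the pads) is the TCP; z points along the fingers, y is the line along which they close (so a half turn about z gives the same grasp; the last joint's range is limited). The gripper opens to 85 mm and grips with 20 to 120 N. Pads are 22 mm wide; open, the fingers measure 114 mm over their backs; the gripper's body (76 mm by 85 mm) begins 54 mm behind the grasp point. The pads swing forward as they close: fully open they stand 13 mm farther back than shut.
Start: joints at [0.959, 0.263, -0.048, 1.259, 0, 1.415], TCP at [0.232, 0.471, 0.25] pointing down, gripper open.
Joint ranges: [-2.65, 2.65], [-0.89, 1.7], [-1.18, 1.37], [-2.13, 2.11], [-1.35, 1.29], [-3.14, 3.14]. Speed limits (rad/s): [1.89, 1.89, 2.57, 2.79, 3.14, 3.14].

### API

Orientations are given as [roll, pitch, yaw] about the fixed x, y, z axes, in that order (R = Rz(yaw) Ry(pitch) Rx(roll)).
In Python, from rig import manip, set_gripper, kinematics, get_image, get_calibration gives the robot as it stands. Calls block until the motion is done:
- manip.move_pose(position, orientation): joint-space move of the TCP to a pose.
- manip.movel(position, frame=None, vel=0.15, stop_force=None): straight line of the TCP; frame=None keeps the orientation; vel is the mean speed in m/s. With stop_force (N) it stops when the force on the tool has changed by that much, and returns True; else False.
- manip.goto_joints(angles): joint-space move.
- set_gripper(opening, effort=None): finger opening in m; effort is the grip in N (None keeps the last); returns when the fingers have stopped.
- manip.wait(seconds).
- kinematics.solve_ik(position, orientation): joint angles nearest the present ones, or None.
- get_image(name): name is "scene" or "top" or "wrist"; returns (picture, depth): 384x512x3 uint8, blue, green, red; 384x512 float32, m along the optical axis (not along the pixel's ray), 0 where there is no reading.
- get_calibration(name): a dict with "camera_matrix" (3x3 intrinsics, pixels), "T" (4x4, takes a point from camera to world coordinates); the wrist camera has in their place "T_tool_cam" (4x4, takes a point from camera to tool coordinates, whose origin is the TCP and whose axes are the flange's). Camera axes: x right, y up, looking along -z (the intrinsics and any distortion apply to the point x, -y, -z); pixel columns grow to the right and rows downward; lengths in m; the calibration is good to about 2 mm. The wrist camera is an equidistant fisheye: a pixel r from the principal point sees the ray r / f radians off the axis. A picture is of the moment at which its call begins: read the wrist's pose just before it. get_calibration takes no time and is no camera call.
A pose or a line that the arm cannot do raises manip.MotionError and nothing moves.
- manip.job_done(): hands the job in; it is judged then, once.
Readings, each from a call of its own:
- manip.current_time_s(): time.
- manip.current_qpos(): joint angles.
- manip.current_qd(): joint speeds.
- manip.current_effort(): joint torques, N m.
- manip.current_tcp_pos(): TCP position.
- manip.current_ee_rot(): TCP orientation.
- manip.current_force(): force on the tool from outside, world axes, zero at the start.
- manip.current_torque(): the same for the moment, N m.
- manip.current_gripper_width(): finger opening in m.
- manip.current_gripper_force(): force on a finger pad.
Only numpy, scipy, OpenCV 4.12 (cv2) and the standard library are available. Lean on these libraries where they do the work, as an engineer would, in place of code of your own. Each camera call takes 0.05 s, during which the arm holds its last target. There are 200 camera calls.

## Working session

There is one attempt and no reset: what is moved stays moved. The work goes in short steps, each a Python script; the robot and the scene stay as the last script left them, time stands still between calls to the robot, and variables do not carry over. Pictures are saved under pics/ and viewed, at most 10 in all, crops included, and the job is handed in when it is done.

```bash
mkdir -p pics; ls
python3 - <<'E'
from rig import manip,get_image,get_calibration
import cv2,numpy as np
for n in("scene","top"):
    im,d=get_image(n); cv2.imwrite(f"pics/{n}0.png",im); np.save(f"pics/{n}0.npy",d)
    c=get_calibration(n); print(n,{k:(np.round(v,4).tolist() if not isinstance(v,str) else v) for k,v in c.items()})
print(get_calibration("wrist")); print(manip.current_time_s(),manip.current_ee_rot())
a=cv2.imread("pics/top0.png");cv2.imwrite("pics/top0b.png",cv2.resize(a,(800,600),interpolation=cv2.INTER_CUBIC))
E
```

```text
pics
scene {'camera_matrix': [[368.758, 0.0, 259.7007], [0.0, 368.758, 192.0503], [0.0, 0.0, 1.0]], 'T': [[0.3378, -0.7736, 0.536, 1.0439], [0.9412, 0.2834, -0.1841, -0.1834], [-0.0095, 0.5667, 0.8239, 0.7751], [0.0, 0.0, 0.0, 1.0]]}
top {'camera_matrix': [[478.1197, 0.0, 261.0108], [0.0, 478.1197, 202.7121], [0.0, 0.0, 1.0]], 'T': [[0.0497, 0.9779, -0.203, 0.2575], [-0.9988, 0.0491, -0.0083, -0.0329], [0.0018, 0.2032, 0.9791, 1.4669], [0.0, 0.0, 0.0, 1.0]]}
{'camera_matrix': array([[297.31863964,   0.        , 256.77400667],
       [  0.        , 297.31863964, 194.19953749],
       [  0.        ,   0.        ,   1.        ]]), 'T_tool_cam': array([[ 1.42584808e-04,  9.50717155e-01,  3.10059464e-01,
         7.97857069e-02],
       [ 9.99999864e-01,  1.98281892e-05, -5.20660733e-04,
         2.38673128e-04],
       [-5.01149009e-04,  3.10059496e-01, -9.50717023e-01,
        -1.23680531e-01],
       [ 0.00000000e+00,  0.00000000e+00,  0.00000000e+00,
         1.00000000e+00]])}
0.1 [-3.14061390e+00 -1.22418293e-04  2.68473635e+00]
```

View pics/top0b.png

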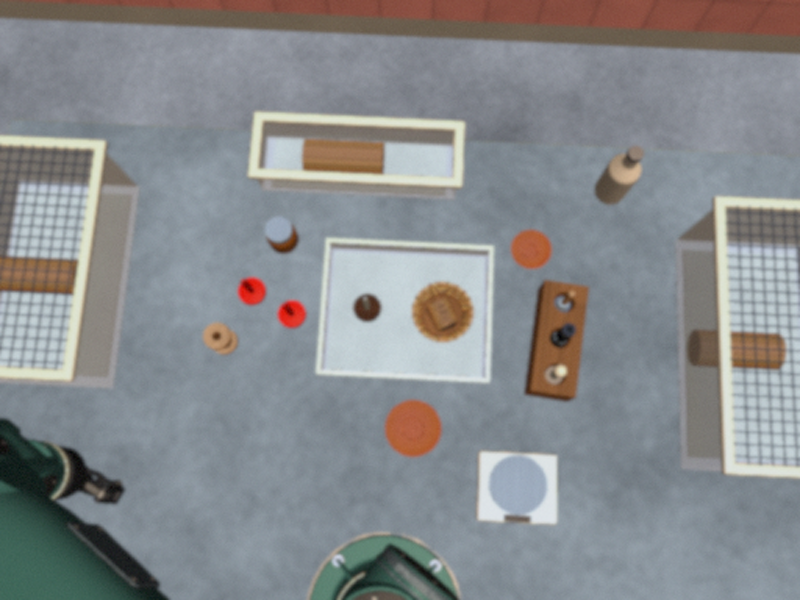

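View pics/scene0.png

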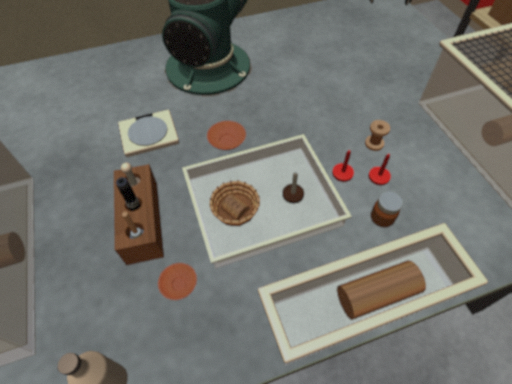

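The top view (800x600 px) shows the spool at (216,337) and the dark post in the tub at (367,306). Two red decoy posts are at (252,291) and (292,314). The basket is at (443,311), and the stand holds the brush (565,300), the torch, dark and in the middle, at (563,334), and the probe (556,374). The scene view agrees.

The post candidates are these three. Only the one at (367,306) is dark and inside the tub, so that is the one meant.

```bash
cat > h.py <<'E'
import numpy as np,cv2
from rig import manip,set_gripper,kinematics,get_image,get_calibration
from scipy.spatial.transform import Rotation as R
def ray(n,u,v):
    c=get_calibration(n);K=c["camera_matrix"];T=c["T"]
    d=T[:3,:3]@np.array([(u-K[0,2])/K[0,0],-(v-K[1,2])/K[1,1],-1]);return T[:3,3],d
def onz(n,u,v,z):
    o,d=ray(n,u,v);return o+d*(z-o[2])/d[2]
def cloud(n,d):
    c=get_calibration(n);K=c["camera_matrix"];T=c["T"]
    v,u=np.mgrid[:384,:512];P=np.stack([(u-K[0,2])/K[0,0]*d,-(v-K[1,2])/K[1,1]*d,-d],-1)
    return P@T[:3,:3].T+T[:3,3]
E
python3 - <<'E'
from h import *
im=cv2.imread("pics/top0.png");d=np.load("pics/top0.npy");C=cloud("top",d)
for n,(u,v,z) in dict(spool=(216,336,.07),postbase=(367,308,.016),torch=(568,328,.165),brush=(572,295,.148),probe=(561,369,.13),red1=(252,293,.01),red2=(292,316,.01),basket=(443,311,.045)).items():
    print(n,onz("top",u/1.5625,v/1.5625,z).round(3),"depth",C[int(v/1.5625),int(u/1.5625)].round(3))
for n,(x0,y0,x1,y1),zl in [("spool",(120,195,160,235),(.06,.08)),("postbase",(220,180,250,210),(.011,.022)),("rack",(330,170,385,260),(.074,.086)),("torch",(345,200,372,226),(.15,.18)),("bask",(255,170,310,225),(.035,.06))]:
    P=C[y0:y1,x0:x1].reshape(-1,3);P=P[(P[:,2]>zl[0])&(P[:,2]<zl[1])]
    r=cv2.minAreaRect(P[:,:2].astype(np.float32)) if len(P)>3 else None
    print(n,len(P),r, np.median(P,0).round(3) if len(P) else '')
def crop(n,x0,y0,x1,y1):
    return cv2.resize(n[y0:y1,x0:x1],(400,300),interpolation=cv2.INTER_CUBIC)
s=cv2.imread("pics/scene0.png")
cv2.imwrite("pics/c1.png",np.vstack([np.hstack([crop(im,120,160,260,265),crop(im,320,170,400,230)]),np.hstack([crop(s,260,110,400,215),crop(s,90,155,190,230)])]))
E
```

```text
spool [0.492 0.341 0.07 ] depth [0.496 0.349 0.043]
postbase [0.572 0.061 0.016] depth [0.571 0.064 0.02 ]
torch [ 0.521 -0.307  0.165] depth [ 0.523 -0.304  0.169]
brush [ 0.586 -0.317  0.148] depth [ 0.59  -0.318  0.143]
probe [ 0.452 -0.302  0.13 ] depth [ 0.452 -0.3    0.137]
red1 [0.592 0.294 0.01 ] depth [0.594 0.295 0.012]
red2 [0.549 0.21  0.01 ] depth [0.549 0.212 0.015]
basket [ 0.567 -0.089  0.045] depth [ 0.569 -0.087  0.037]
spool 215 ((0.492980420589447, 0.34022951126098633), (0.04963173344731331, 0.049615610390901566), 48.87740707397461) [0.493 0.339 0.069]
postbase 207 ((0.5796436071395874, 0.06208489462733269), (0.08218365162611008, 0.08920665085315704), 2.0741419792175293) [0.573 0.059 0.016]
rack 1577 ((0.5211029052734375, -0.30978941917419434), (0.08642178028821945, 0.21678489446640015), 83.24287414550781) [ 0.512 -0.306  0.08 ]
torch 67 ((0.5196999311447144, -0.30840739607810974), (0.02169191464781761, 0.022617993876338005), 8.985487937927246) [ 0.519 -0.307  0.165]
bask 397 ((0.5674139261245728, -0.08818059414625168), (0.11923721432685852, 0.11754455417394638), 72.53028869628906) [ 0.57  -0.088  0.042]
```

View pics/c1.png

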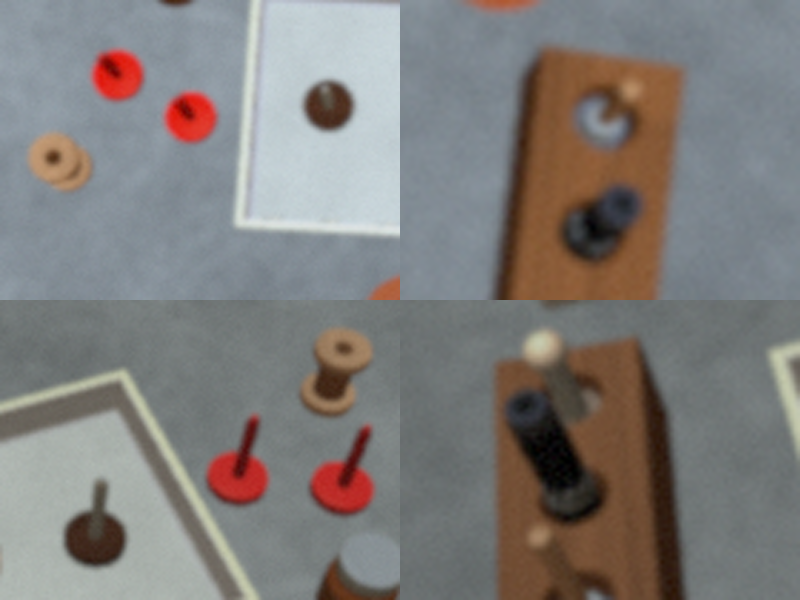

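The crop confirms it: the spool's top hole is clear, the dark post stands inside the tub, and the torch is in the middle hole between the brush and the probe. The rectangle fits match the given sizes. Next I check IK, then hover over the spool.

```bash
cat >> h.py <<'E'
W=get_calibration("wrist")
def tool_T():
    T=np.eye(4);T[:3,:3]=R.from_euler("xyz",manip.current_ee_rot()).as_matrix();T[:3,3]=manip.current_tcp_pos();return T
def snap(name):
    T=tool_T();im,d=get_image("wrist");cv2.imwrite(f"pics/{name}.png",im);np.savez(f"pics/{name}.npz",T=T,d=d);return T,im,d
def wrays():
    K=W["camera_matrix"];v,u=np.mgrid[:384,:512];dx=u-K[0,2];dy=v-K[1,2];r=np.hypot(dx,dy)+1e-9;th=r/K[0,0]
    return np.stack([np.sin(th)*dx/r,-np.sin(th)*dy/r,-np.cos(th)],-1)
def wcloud(d):  # in tool frame
    r=wrays();P=r*(d/-r[...,2])[...,None];M=W["T_tool_cam"];return P@M[:3,:3].T+M[:3,3]
def wplane(u,v,z): # pixel -> tool-frame point at tool depth z
    r=wrays();M=W["T_tool_cam"];d=M[:3,:3]@np.array([cv2.remap(r[...,i].astype(np.float32),np.float32([[u]]),np.float32([[v]]),1)[0,0] for i in range(3)])
    o=M[:3,3];return o+d*(z-o[2])/d[2]
def world(T,p): return np.asarray(p)@T[:3,:3].T+T[:3,3]
E
python3 - <<'E'
from h import *
S=np.array([.493,.340]);P=np.array([.573,.061]);mid=np.array([.573,.061,.051])
for yaw in np.arange(-180,180,30):
    y=np.radians(yaw);o=[np.pi,0,y]
    q=[kinematics.solve_ik([*S,.16],o),kinematics.solve_ik([*S,.062],o),kinematics.solve_ik([*P,.2],o),kinematics.solve_ik([*P,.078],o)]
    print(yaw,[None if a is None else np.round(a,1).tolist() for a in q[1:4:2]])
print("torch")
for yaw in (-6.8,173.2): 
    print(yaw,[ (lambda a: None if a is None else np.round(a,2))(kinematics.solve_ik([.52,-.308,z],[np.pi,0,np.radians(yaw)])) for z in (.122,.25)])
for az in range(-180,180,30): # horizontal direction of light
    a=np.radians(az);d=np.array([np.cos(a),np.sin(a),-1])/2**.5
    p=mid-d*(.17+.107);n=0
    for s in range(0,360,30):
        z=d;x0=np.cross([0,0,1.],z);x0/=np.linalg.norm(x0);y0=np.cross(z,x0)
        Rm=np.stack([x0,y0,z],1)@R.from_euler("z",s,degrees=True).as_matrix()
        q=kinematics.solve_ik(p,R.from_matrix(Rm).as_euler("xyz"))
        if q is not None: print(az,s,np.round(q,2))
E
```

```text
-180 [[0.5, 0.5, -0.2, 0.9, 0.0, 0.5], [-0.0, 0.5, -0.2, 0.9, 0.0, -0.0]]
-150 [[0.5, 0.5, -0.2, 0.9, 0.0, -0.1], [-0.0, 0.5, -0.2, 0.9, 0.0, -0.6]]
-120 [[0.5, 0.5, -0.2, 0.9, 0.0, -0.6], [-0.0, 0.5, -0.2, 0.9, 0.0, -1.1]]
-90 [[0.5, 0.5, -0.2, 0.9, 0.0, -1.1], [-0.0, 0.5, -0.2, 0.9, 0.0, -1.6]]
-60 [[0.5, 0.5, -0.2, 0.9, 0.0, -1.6], [-0.0, 0.5, -0.2, 0.9, 0.0, -2.1]]
-30 [[0.5, 0.5, -0.2, 0.9, 0.0, -2.2], [-0.0, 0.5, -0.2, 0.9, 0.0, -2.7]]
0 [[0.5, 0.5, -0.2, 0.9, 0.0, -2.7], [-0.0, 0.5, -0.2, 0.9, 0.0, 3.1]]
30 [[0.5, 0.5, -0.2, 0.9, 0.0, 3.1], [-0.0, 0.5, -0.2, 0.9, 0.0, 2.6]]
60 [[0.5, 0.5, -0.2, 0.9, 0.0, 2.6], [-0.0, 0.5, -0.2, 0.9, 0.0, 2.1]]
90 [[0.5, 0.5, -0.2, 0.9, 0.0, 2.0], [-0.0, 0.5, -0.2, 0.9, 0.0, 1.5]]
120 [[0.5, 0.5, -0.2, 0.9, 0.0, 1.5], [-0.0, 0.5, -0.2, 0.9, 0.0, 1.0]]
150 [[0.5, 0.5, -0.2, 0.9, 0.0, 1.0], [-0.0, 0.5, -0.2, 0.9, 0.0, 0.5]]
torch
-6.8 [array([-0.67,  0.46, -0.1 ,  1.01,  0.  ,  2.59]), array([-0.67,  0.4 ,  0.16,  1.33,  0.  ,  2.59])]
173.2 [array([-0.67,  0.46, -0.1 ,  1.01,  0.  , -0.55]), array([-0.67,  0.4 ,  0.16,  1.33,  0.  , -0.55])]
-90
[... 3065 characters left out ...]
 0.27 -0.28  1.28  0.75 -2.47]
60 270 [-0.79  0.27 -0.28  1.28  0.75 -1.94]
60 300 [-0.79  0.27 -0.28  1.28  0.75 -1.42]
60 330 [-0.79  0.27 -0.28  1.28  0.75 -0.9 ]
90 0 [-0.64  0.66  0.35  1.8   0.6  -0.81]
90 30 [-0.64  0.66  0.35  1.8   0.6  -0.28]
90 60 [-0.64  0.66  0.35  1.8   0.6   0.24]
90 90 [-0.64  0.66  0.35  1.8   0.6   0.76]
90 120 [-0.64  0.66  0.35  1.8   0.6   1.29]
90 150 [-0.64  0.66  0.35  1.8   0.6   1.81]
90 180 [-0.64  0.66  0.35  1.8   0.6   2.33]
90 210 [-0.64  0.66  0.35  1.8   0.6   2.86]
90 240 [-0.64  0.66  0.35  1.8   0.6  -2.9 ]
90 270 [-0.64  0.66  0.35  1.8   0.6  -2.38]
90 300 [-0.64  0.66  0.35  1.8   0.6  -1.86]
90 330 [-0.64  0.66  0.35  1.8   0.6  -1.33]
```

Run:
```python
from h import *
o=[np.pi,0,2.685]
manip.move_pose([.493,.340,.165],o)
T,im,d=snap("w1");C=world(T,wcloud(d))
m=(C[...,2]>.062)&(C[...,2]<.080)&(np.hypot(C[...,0]-.493,C[...,1]-.34)<.045)
print(manip.current_time_s(),m.sum(),cv2.minEnclosingCircle(C[m][:,:2].astype(np.float32)),np.median(C[m],0))
v,u=np.nonzero(m);print("px",u.min(),u.max(),v.min(),v.max())
```

```text
1.3167 2959 ((0.4929382801055908, 0.3454166650772095), 0.0261443592607975) [0.4910054  0.34610456 0.06998472]
px 229 294 169 231
```

View pics/w1.png

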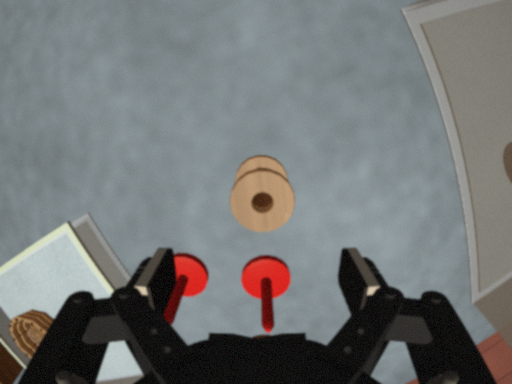

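The wrist view shows the spool's flange at (263,202) and the two red posts behind it. The fitted radius is 26.1 mm, which matches, and the centre is (0.493, 0.345). Next I grasp it, look at it in the grip, and view the post from an offset on the way.

Run:
```python
from h import *
o=[np.pi,0,2.685]
manip.movel([.4929,.3454,.165],vel=.1)
manip.movel([.4929,.3454,.064],vel=.12)
set_gripper(0.04,40)
print("w",manip.current_gripper_width(),manip.current_gripper_force())
manip.movel([.4929,.3454,.21],vel=.15)
tx=np.array([np.cos(2.685),np.sin(2.685)])
p=np.array([.573,.061])-tx*.07
manip.move_pose([*p,.21],o)
manip.wait(.2)
T,im,d=snap("w2");Ct=wcloud(d);C=world(T,Ct)
m=(abs(Ct[...,2])<.02)&(np.hypot(Ct[...,0],Ct[...,1])<.035)
print("held",m.sum(),cv2.minEnclosingCircle(Ct[m][:,:2].astype(np.float32)),np.median(Ct[m],0))
b=(np.hypot(C[...,0]-.573,C[...,1]-.061)<.05)&(C[...,2]>.011)&(C[...,2]<.025)
print("base",cv2.minEnclosingCircle(C[b][:,:2].astype(np.float32)),np.median(C[b],0))
b=(np.hypot(C[...,0]-.573,C[...,1]-.061)<.03)&(C[...,2]>.06)&(C[...,2]<.105)
print("pin",b.sum(),np.median(C[b],0),C[b].max(0),C[b].min(0))
print(manip.current_time_s(),manip.current_tcp_pos())
cv2.imwrite("pics/w2b.png",cv2.resize(im[100:340,120:420],(800,640)[:2] if 0 else (750,600),interpolation=cv2.INTER_CUBIC))
```

```text
w 0.05074116074837692 40.37244765087962
held 9802 ((0.0065165190026164055, -2.958066761493683e-05), 0.03441815450787544) [ 0.00642741  0.00040689 -0.00507927]
base ((0.5750317573547363, 0.06657125800848007), 0.02818811684846878) [0.57361091 0.06661677 0.01570455]
pin 170 [0.57407566 0.06660689 0.09223117] [0.58015178 0.07248701 0.09781883] [0.56837825 0.06040892 0.06013482]
5.6667 [0.63571002 0.03103986 0.21008503]
```

View pics/w2b.png

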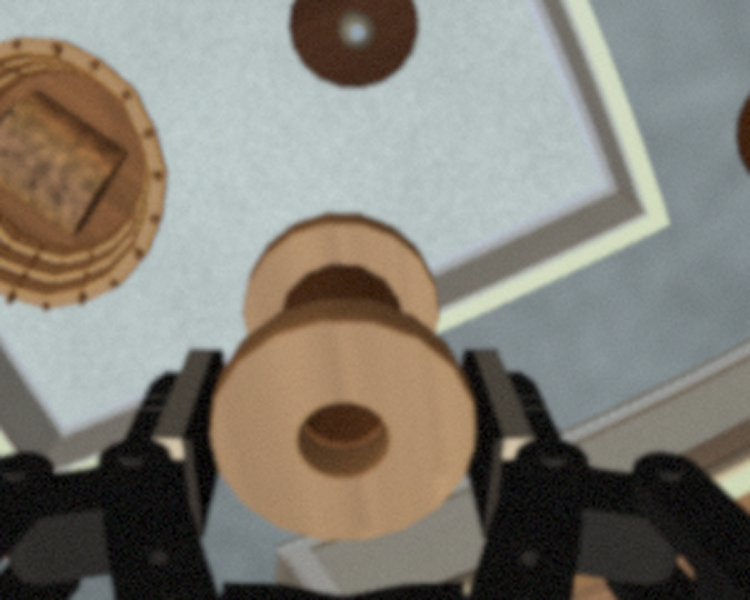

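The spool is held squarely: bore at px (257,276), post at (262,111). The base radius of 28.2 mm fits. I compute the spool's offset and tilt in the grip and the post centre relative to the tool.

Run:
```python
from h import *
from scipy.optimize import least_squares
f=np.load("pics/w2.npz");T=f["T"];d=f["d"];im=cv2.imread("pics/w2.png");C=wcloud(d)
hsv=cv2.cvtColor(im,cv2.COLOR_BGR2HSV)
wood=(hsv[...,0]<20)&(hsv[...,1]>70)&(hsv[...,2]>60)
v,u=np.mgrid[:384,:512];box=(u>195)&(u<315)&(v>180)&(v<320)
def fit(m,z):
    P=C[m];print("z",np.median(P[:,2]).round(4),"n",m.sum())
    h=cv2.convexHull(P[:,:2].astype(np.float32))[:,0]
    r=least_squares(lambda p:np.hypot(h[:,0]-p[0],h[:,1]-p[1])-.026,[.0,0],loss="soft_l1",f_scale=.001);print("c",r.x.round(4),"res",np.abs(r.fun).max().round(4))
fit(box&wood&(C[...,2]>-.011)&(C[...,2]<-.001),0)
b=box&wood&(C[...,2]>.046)&(C[...,2]<.058)
P=C[b];print(P.min(0).round(3),P.max(0).round(3))  # bottom flange front edge
m=box&wood&(abs(C[...,2]+.005)<.006)
A=np.c_[C[m][:,:2],np.ones(m.sum())];print("plane slopes",np.linalg.lstsq(A,C[m][:,2],rcond=None)[0].round(4))
print("bore",wplane(257.2,276,-.006).round(4))
Ci=np.linalg.inv(T)
Cw=world(T,C);k=(np.hypot(Cw[...,0]-.574,Cw[...,1]-.0666)<.012)&(Cw[...,2]>.085)
print("tip px",u[k].mean(),v[k].mean(),"world at .09:",world(T,wplane(u[k].mean(),v[k].mean(),T[2,3]-.093)).round(4))
```

```text
z -0.0052 n 6975
c [0.0001 0.0004] res 0.001
[-0.004 -0.025  0.046] [0.026 0.025 0.058]
plane slopes [ 0.0146  0.0068 -0.0049]
bore [ 0.0009  0.0005 -0.006 ]
tip px 250.91035218783352 176.957310565635 world at .09: [0.6189 0.0344 0.093 ]
```

Run:
```python
from h import *
x,y=.5746,.0661
manip.movel([x,y,.21],vel=.15); manip.movel([x,y,.17],vel=.1)
f0=manip.current_force()
s=manip.movel([x,y,.077],vel=.05,stop_force=8)
print(s,manip.current_tcp_pos(),np.round(manip.current_force()-f0,1),manip.current_time_s(),manip.current_gripper_width())
```

```text
True [0.57475106 0.06598585 0.08083177] [-0.2 -2.2  9.3] 8.4667 0.050575685882307334
```

Run:
```python
from h import *
p=manip.current_tcp_pos()
set_gripper(.085); 
manip.movel([p[0],p[1],.19],vel=.15)
T,im,d=snap("w3");C=world(T,wcloud(d))
m=(np.hypot(C[...,0]-.5747,C[...,1]-.066)<.04)&(C[...,2]>.07)&(C[...,2]<.093)
print(m.sum(),np.median(C[m],0),cv2.minEnclosingCircle(C[m][:,:2].astype(np.float32)),manip.current_time_s())
A=np.c_[C[m][:,:2],np.ones(m.sum())];print(np.linalg.lstsq(A,C[m][:,2],rcond=None)[0].round(3))
# on to torch hover, tool y across the rack
psi=np.radians(173.2)
manip.move_pose([.45,-.15,.27],[np.pi,0,psi])
manip.move_pose([.520,-.308,.25],[np.pi,0,psi]); manip.wait(.2)
T,im2,d=snap("w4");C=world(T,wcloud(d))
m=(np.hypot(C[...,0]-.52,C[...,1]+.308)<.03)&(C[...,2]>.155)&(C[...,2]<.18)
print("tail",m.sum(),np.median(C[m],0),cv2.minEnclosingCircle(C[m][:,:2].astype(np.float32)),manip.current_time_s())
cv2.imwrite("pics/w34.png",np.hstack([cv2.resize(im,(400,300)),cv2.resize(im2,(400,300))]))
```

```text
2982 [0.57218736 0.06680411 0.08598435] ((0.574539303779602, 0.06558419018983841), 0.0259927436709404) 9.8417
[ 0.02  -0.009  0.075]
tail 790 [ 0.51807045 -0.30497002  0.1650733 ] ((0.519906759262085, -0.30512866377830505), 0.012017028406262398) 11.85
```

View pics/w34.png

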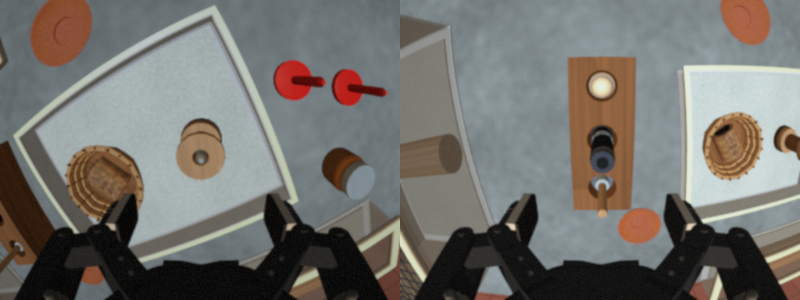

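The spool is seated: its top is at 0.086 as required, with the post tip showing at (200,157). The torch tail is found at (0.520, -0.305) with r = 12.0 mm, right on the given size. I grasp it, lift it straight out and aim.

Run:
```python
from h import *
x,y=.5199,-.3052
manip.movel([x,y,.25],vel=.1)
f0=manip.current_force()
s=manip.movel([x,y,.123],vel=.15,stop_force=12)
print(s,manip.current_tcp_pos(),np.round(manip.current_force()-f0,1))
set_gripper(.015,60); print("w",manip.current_gripper_width(),manip.current_gripper_force(),np.round(manip.current_force()-f0,1))
print(manip.movel([x,y,.16],vel=.06,stop_force=15))
manip.movel([x,y,.27],vel=.12)
print("w",manip.current_gripper_width(),np.round(manip.current_force()-f0,1),manip.current_time_s())
L=.12-.012 # grip to lens 0.108
mid=np.array([.5747,.0660,.051])
Z=tool=R.from_euler("xyz",manip.current_ee_rot()).as_matrix()
a=np.radians(60);d=np.array([np.cos(a),np.sin(a),-1])/2**.5
z0=Z[:,2];ax=np.cross(z0,d);ax/=np.linalg.norm(ax);R1=R.from_rotvec(ax*np.arccos(z0@d)).as_matrix()@Z
p=mid-d*(.17+L); print("target",p)
o=R.from_matrix(R1).as_euler("xyz");print(kinematics.solve_ik(p,o),manip.current_qpos())
manip.move_pose(p+[0,0,.05],o); manip.movel(p,vel=.1); manip.wait(.3)
T,im,dd=snap("w5");s,ds=get_image("scene");np.save("pics/s5.npy",ds);cv2.imwrite("pics/s5.png",s)
print(manip.current_time_s(),manip.current_tcp_pos(),manip.current_gripper_width())
cv2.imwrite("pics/v5.png",np.hstack([cv2.resize(im,(400,300)),cv2.resize(s,(400,300))]))
```

```text
False [ 0.52025872 -0.30550354  0.12381399] [ 0.8 -1.2  1.2]
w 0.024922317194162807 58.75709652900696 [ 0.1 -0.3  5.7]
False
w 0.02440284689334997 [ 1.1 -0.8 -2. ] 15.5167
target [ 0.47641216 -0.10423954  0.24757569]
[-0.78552247  0.26526829 -0.28433448  1.27456765  0.75184826 -0.76680202] [-6.65971139e-01  3.97318623e-01  2.05373469e-01  1.38004627e+00
 -4.49625204e-05 -5.47284096e-01]
17.4083 [ 0.47644207 -0.10427451  0.24775158] 0.024737639116473538
```

View pics/v5.png

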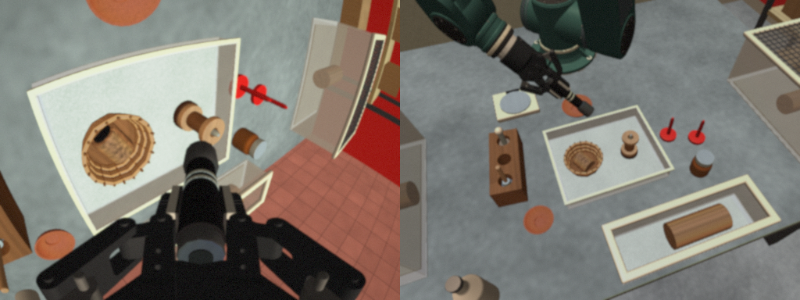

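The torch is out of the stand, held, and tipped towards the spool; brush and probe are still in place. I check the torch's axis in the grip by fitting it to the wrist depth.

Run:
```python
from h import *
from scipy.optimize import least_squares
f=np.load("pics/w5.npz");T=f["T"];C=wcloud(f["d"])
v,u=np.mgrid[:384,:512];b=(u>215)&(u<300)&(v>175)&(v<340)&(np.hypot(C[...,0],C[...,1])<.035)&(C[...,2]>-.06)&(C[...,2]<.14)
for z in np.arange(-.05,.125,.01):
    P=C[b&(abs(C[...,2]-z)<.005)]
    if len(P)>20: print(round(z,3),len(P),np.percentile(P[:,1],[2,98]).round(4),"xmax",np.percentile(P[:,0],98).round(4))
def ax(zl,zh,r):
    P=C[b&(C[...,2]>zl)&(C[...,2]<zh)]
    g=lambda p:np.hypot(P[:,0]-p[0]-p[2]*P[:,2],P[:,1]-p[1]-p[3]*P[:,2])-r
    s=least_squares(g,[0,0,0,0],loss="soft_l1",f_scale=.001);print(len(P),s.x.round(4),np.abs(s.fun).mean().round(4));return s.x
p=ax(.020,.065,.013); h=ax(.08,.104,.017)
c=np.array([h[0]+h[2]*.092,h[1]+h[3]*.092,.092]);g=np.array([p[0]+p[2]*.03,p[1]+p[3]*.03,.03])
a=c-g;a/=np.linalg.norm(a);aw=T[:3,:3]@a;cw=world(T,c);mid=np.array([.5747,.066,.051])
k=(mid-cw)@aw;print("axis tool",a.round(3),"tilt",np.degrees(np.arccos(-aw[2])),"miss",np.linalg.norm(cw+k*aw-mid),"lens~",(cw+aw*.016).round(3),"dist",k-.016)
```

```text
-0.05 423 [-0.0128  0.0139] xmax 0.0179
-0.04 2248 [-0.0126  0.0136] xmax 0.0123
-0.03 1413 [-0.0148  0.016 ] xmax 0.0131
-0.02 1271 [-0.0158  0.017 ] xmax 0.0132
-0.01 962 [-0.0173  0.0183] xmax 0.0131
0.0 839 [-0.018   0.0193] xmax 0.0132
0.01 714 [-0.0183  0.0209] xmax 0.0133
0.02 391 [-0.0124  0.0129] xmax 0.0133
0.03 298 [-0.0119  0.0128] xmax 0.0133
0.04 220 [-0.0118  0.0117] xmax 0.0132
0.05 212 [-0.0116  0.0119] xmax 0.013
0.06 176 [-0.0116  0.0119] xmax 0.0129
0.07 397 [-0.0145  0.0148] xmax 0.0147
0.08 308 [-0.0161  0.0159] xmax 0.0166
0.09 144 [-0.0148  0.0144] xmax 0.0167
0.1 129 [-0.0141  0.0146] xmax 0.0166
0.11 28 [-0.0157  0.0147] xmax 0.0167
1097 [ 0.0002  0.0001 -0.0072 -0.0005] 0.0002
344 [-0.0006  0.0003  0.0009 -0.0028] 0.0002
axis tool [-0.007 -0.     1.   ] tilt 45.14677384294773 miss 0.0021266102353070335 lens~ [ 0.515 -0.038  0.172] dist 0.17022462942331218
```

The tilt is 45.1°, the aim misses the spool's middle by 2 mm, the distance is 17 cm, and the lens is at 0.17 m, well above the rim. I check stillness and hand in.

Run:
```python
from h import *
manip.wait(.5);print(np.abs(manip.current_qd()).max(),manip.current_gripper_width(),manip.current_time_s());print(manip.job_done())
```

```text
0.0013655505748014127 0.024556455526413716 17.9083
the job is handed in; nothing more can be done
None
```

The job is handed in after 17.9 s: the spool is fully down on the dark post and released, and the torch is held still at 45°, its lens 17 cm away and aimed within about 2 mm of the spool's middle.

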